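Fold the tostonera shut and slide it back against the ledge

TASK

The tostonera (the hinged wooden plantain press) has been left standing open on the granite worktop. Without pinching, lifting or tipping it, push its raised upper board over with the fingertips until it is fully shut on the lower one, and slide the press back until the long side of its body is flush against the raised granite ledge. Leave the canister, the tumbler and the salt bowl where they stand, and finish clear of everything.

Things in the scene. Friction and masses are not known exactly. Their poses are not given: they have to be found in the camera images.
- press: Lower board of the loose wooden press, 0.4 kg, lying on the worktop (z = 0). Origin: centre of the underside of its body, which is 110 mm wide (own x -55 to 55), 170 mm long (own y -85 to 85), 24 mm thick. Its handle, 34 mm wide, equally thick, runs on to own y = -175. Own +x: the long side that faces the raised ledge (within 20 degrees) and must end against it. Own +y: the hinge end. Own z: up.
- hinge (a point): Middle of the hinge line between the two boards: own (0, 89, 24) mm of the lower board; the line runs along the board's x axis. The two brass knuckles on it are 8 mm thick and end at own y = 93 mm.
- leaf (a joint): Opening angle of the upper board (0.31 kg), rad: 0 = shut flat on the lower one, 1.57 = upright, more = leaning back beyond the hinge end, stop at 2.35. Starts at 1.75 to 2.1. The snug hinge (0.42 N m of friction) holds the board wherever it is left: it does not fall shut. 2 to 4 N at its end swing it; the last degrees must be pushed down too.
- leaf_end (a point): End of the upper board's handle, middle of its outer face (on top when shut), 264 mm from the hinge line along the board. The board has the lower one's outline (body 4 to 174 mm from the hinge line, handle 174 to 264 mm) and is 20 mm thick: the shut press is 44 mm high. A round pressing disc stands 7 mm out of its inner face.
- back_left (a point): On the long side of the lower board that faces the raised ledge: its corner at the hinge end, 12 mm above the underside (own 55, 85, 12 mm).
- back_right (a point): The same long side's corner at the handle end of the body (own 55, -85, 12 mm). Sliding the whole press over the worktop takes some 3 to 7 N.
- back_ledge: Raised granite ledge along the far side of the worktop, fixed, 65 mm high, 200 mm deep, running the whole width along y. Origin: at the foot of its front face; the face looks to -x (towards the robot) and is parallel to y.
- canister: White ceramic canister with a blue band and a wooden twist cap, 101 mm across, 147 mm high, loose, to be left alone. Origin: centre of its underside.
- tumbler: Green glass tumbler, 74 mm across, 125 mm high, loose, to be left alone. Origin: centre of its underside.
- salt_bowl: Small terracotta salt bowl, 100 mm across, 42 mm high, loose, to be left alone. Origin: centre of its underside.

How it is judged:
At the end, for the whole second after the job is handed in: The upper board is shut (joint leaf below 0.035 rad, 9 mm at the handle's end), both corners of the body's long side are within 8 mm of the raised ledge's front face, the press lies flat and at rest on the worktop, and canister, tumbler and salt bowl stand within 15 mm of where they were (value of joint leaf below 0.035 rad and x of each of back_left, back_right in the frame of back_ledge above -0.008 m and height (world z) of press below 0.006 m and angle between press's own z axis and vertical below 0.04 rad and linear speed of press below 0.01 m/s and distance of each of canister, tumbler, salt_bowl from where it was at the start of the episode below 0.015 m); the robot touches nothing.
It fails at once if the press is lifted or tipped off the worktop (height (world z) of press above 0.02 m or angle between press's own z axis and vertical above 0.2 rad).
It fails at once if the raised upper board is gripped hard instead of pushed (over 35 N from the fingers while it is still open) (value of joint leaf above 0.15 rad and contact force between the fingers and press above 35 N).
It fails at once if the canister is pushed away or tipped (distance of canister from where it was at the start of the episode above 0.02 m or angle between canister's own z axis and vertical above 0.2 rad).
It fails at once if the tumbler is pushed away or tipped (distance of tumbler from where it was at the start of the episode above 0.02 m or angle between tumbler's own z axis and vertical above 0.2 rad).
It fails at once if the salt bowl is pushed away or tipped (distance of salt_bowl from where it was at the start of the episode above 0.02 m or angle between salt_bowl's own z axis and vertical above 0.2 rad).
It also fails if it takes over 64 s, if anything falls off the work surface, if the arm or the gripper's body presses on something with over 40 N, if the wrist force passes 120 N, or if a joint passes its speed limit or range.

ROBOT

A 6-joint arm with a two-finger parallel gripper is mounted at the origin on the work surface. World frame = base frame: x ahead of the robot, y to its left, z up, the work surface at z = 0. Lengths are in m, angles in rad, forces in N, time in s.
With the tool pointing down it reaches from about 0.375 to 0.75 m from the base axis. Payload 9 kg.
Tool frame: the origin (TCP) lies midway between the tips of the shut fingers; the grasp point (between the pads) lies 19 mm behind it; z points along the fingers, y is the direction in which the jaws open and shut (so a half turn about z gives the same grasp; the last joint's range is limited). The gripper opens to 85 mm and grips with 20 to 120 N. Pads are 22 mm wide; open, the fingers measure 114 mm over their backs; the gripper's body (76 mm by 85 mm) begins 54 mm behind the grasp point. The pads swing forward as they close: fully open they stand 13 mm farther back than shut.
Start: joints at [-1.325, 0.104, 0.097, 1.564, 0, 1.353], TCP at [0.268, -0.537, 0.231] pointing down, gripper open.
Joint ranges: [-2.99, 2.99], [-0.84, 1.86], [-1.1, 1.16], [-1.84, 2.11], [-1.51, 1.56], [-3.14, 3.14]. Speed limits (rad/s): [2.22, 2.22, 2.57, 3.14, 3.14, 3.14].

INTERFACE

Orientations are given as a unit quaternion [w, x, y, z].
In Python, from plant import arm, eyes, workorder gives the robot as it stands.
- The arm moves only by the tool apply_moves, never from a script. Its argument "plan" is a list of rows, each an object with "dp": the shift along the tool's x, y, z in cm, a list of three; "turn": the turn, a rotation vector about the tool's x, y, z in rad, a list of three; "gripper": the closure, from 0 (fully open) to 1 (shut). A call has 1 to 8 rows; each row shifts and turns the commanded pose from where the row before left it, along the tool's axes as they then stand; what a row does not reach is not made up. A row lasts 1/10 s, in which the tool goes at most 50 mm and 8.59 degrees, less where a joint would pass 70% of its speed; a pose out of reach is approached as far as the arm can. A call is refused whole if a number of a shift passes 5 or a number of a turn 0.15, either way. A call with a gripper value outside its range is refused whole. The fingers move at their own pace and stop on an object; "grip_force" is the grip in N (left out, the last holds). Time passes only in rows, so rows that do not move let the fingers close. It gives the time, the measured TCP pose, the force and the opening at its end, in the units of the state.
- arm.get_state(): the state, without advancing time (a new reading comes with each control period).
- eyes.snapshot(name): name is "side" or "top"; returns a dict with "image" (420x560x3 uint8, blue, green, red), "depth" (420x560 float32, m along the optical axis (not along the pixel's ray), 0 where there is no reading), "fx", "fy", "cx", "cy" (pixels), "distortion" ([k1, k2, p1, p2, k3] as OpenCV has them; the pictures are not rectified), "T" (4x4, takes a point from camera to world coordinates). Camera axes: x right, y down, z forward; pixel columns grow to the right and rows downward; lengths in m; the calibration is good to about 2 mm. A picture is of the moment at which its call begins.
- workorder.hand_in(): hands the job in, once; it reports no verdict.
The state is a dict: "t": time; "qpos": joint angles; "qvel": joint speeds; "joint_torque": joint torques, N m; "eef_pos": TCP position; "eef_rot": TCP orientation; "ft_force": force on the tool from outside, world axes, zero at the start; "wrist_torque": the same for the moment, N m; "gripper_width": finger opening in m.
Only numpy, scipy, OpenCV 4.12 (cv2) and the standard library are available. Lean on these libraries where they do the work, as an engineer would, in place of code of your own. Each camera call takes 0.05 s, during which the arm holds its last target.

## Working session

There is one attempt and no reset: what is moved stays moved. The work goes in short steps, Python scripts to look and compute and a tool call to move; the robot and the scene stay as the last step left them, time stands still between calls to the robot, and variables do not carry over. Pictures are saved under pics/ and viewed, and the job is handed in when it is done.

Besides the shell and the picture viewer there is one more tool, called by a JSON object that holds its "method" and its "body", one argument or row to a line. apply_moves: Moves the arm, as the interface text tells. Its arguments: {"type":"object","properties":{"plan":{"type":"array","items":{"type":"object","properties":{"dp":{"type":"array","items":{"type":"number"}},"turn":{"type":"array","items":{"type":"number"}},"gripper":{"type":"number"}}}},"grip_force":{"type":"number"}},"required":["plan"]}

```bash
ls; mkdir -p pics; python3 - <<'E'
from plant import arm, eyes, workorder
import cv2,numpy as np
np.set_printoptions(precision=4,suppress=True)
s=arm.get_state()
print(s)
for n in ["side","top"]:
    d=eyes.snapshot(n); cv2.imwrite(f"pics/{n}0.png",d["image"]); np.savez(f"{n}0.npz",**d)
    print(n,d["fx"],d["fy"],d["cx"],d["cy"],d["distortion"]);print(d["T"])
E
```

```text
pics
{'t': 0.0, 'qpos': array([-1.3247,  0.1047,  0.0964,  1.5639, -0.    ,  1.3531]), 'qvel': array([ 0.0005,  0.0015,  0.0009, -0.0004, -0.0001, -0.0011]), 'joint_torque': array([  0.0015, -55.6934,  50.3647,   0.0173,  -0.0001,  -0.    ]), 'eef_pos': array([ 0.2683, -0.5362,  0.2305]), 'eef_rot': array([-0.0007,  0.9732,  0.2299, -0.    ]), 'ft_force': array([-0.6517, -0.0751,  0.1007]), 'wrist_torque': array([-0.0043,  0.0233,  0.0005]), 'gripper_width': 0.0853422148819401}
side 465.6524040573988 465.6524040573988 293.3735556458844 208.63071173680234 [-0.1615  0.      0.      0.      0.    ]
[[-0.8995 -0.3119  0.3059  0.1354]
 [-0.4369  0.6346 -0.6375  0.8006]
 [ 0.0047 -0.7071 -0.7071  0.9694]
 [ 0.      0.      0.      1.    ]]
top 415.0332673459049 415.0332673459049 283.25704453864455 211.17700004493358 [-0.0317  0.      0.      0.      0.    ]
[[-0.0219 -0.9961  0.0857  0.4542]
 [-0.9997  0.0229  0.0114 -0.0017]
 [-0.0133 -0.0854 -0.9963  1.1323]
 [ 0.      0.      0.      1.    ]]
```

View pics/side0.png

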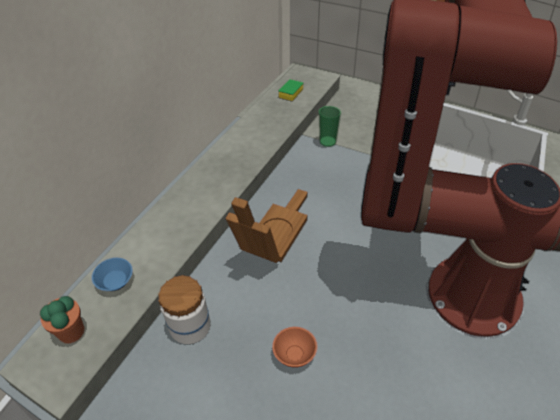

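View pics/top0.png

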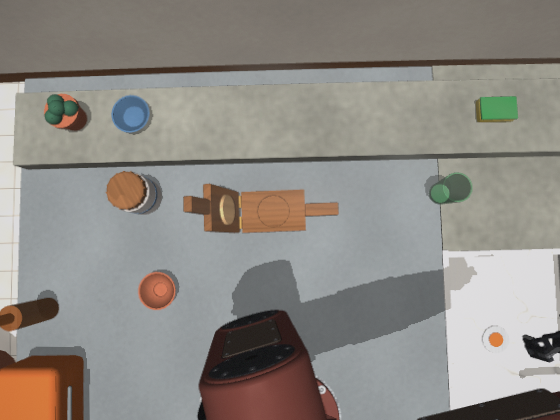

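The top view shows the lower body at about (241–305, 190–232) with its handle out to (338, 209). The leaf leans back to (185, 205), the canister is at (130, 192), the bowl at (157, 290), the tumbler at (450, 188) and the ledge foot at about row 162. Next I'll measure these.

```bash
cat > h.py <<'E'
import cv2,numpy as np
np.set_printoptions(precision=4,suppress=True)
def K(d): return np.array([[d["fx"],0,d["cx"]],[0,d["fy"],d["cy"]],[0,0,1.]])
def rays(d,px):
    p=cv2.undistortPoints(np.array(px,float).reshape(-1,1,2),K(d),np.array(d["distortion"])).reshape(-1,2)
    r=np.c_[p,np.ones(len(p))]; return r@d["T"][:3,:3].T, d["T"][:3,3]
def plane(d,px,z):
    r,o=rays(d,px); return o+r*((z-o[2])/r[:,2])[:,None]
def cloud(d):
    h,w=d["depth"].shape
    u,v=np.meshgrid(np.arange(w),np.arange(h))
    r,o=rays(d,np.c_[u.ravel(),v.ravel()])
    P=o+r*d["depth"].reshape(-1,1)
    P[d["depth"].ravel()==0]=np.nan
    return P.reshape(h,w,3)
def proj(d,P):
    Ti=np.linalg.inv(d["T"]); 
    return cv2.projectPoints(np.array(P,float).reshape(-1,3),cv2.Rodrigues(Ti[:3,:3])[0],Ti[:3,3],K(d),np.array(d["distortion"]))[0].reshape(-1,2)
def wood(d):
    hsv=cv2.cvtColor(d["image"],cv2.COLOR_BGR2HSV)
    return cv2.inRange(hsv,(5,90,40),(22,255,255))>0
E
python3 - <<'E'
from h import *
for n in ["top","side"]:
    d=dict(np.load(n+"0.npz")); C=cloud(d); W=wood(d)
    X,Y,Z=C[...,0],C[...,1],C[...,2]
    print(n, "table z", np.nanmedian(Z[(X>0.4)&(X<.5)&(abs(Y)<.1)]))
    roi=(X>0.3)&(X<0.62)&(Y>-0.3)&(Y<0.3)&W&(Z>0.01)
    P=C[roi]; print(len(P), P.min(0),P.max(0))
    low=P[(P[:,2]>.015)&(P[:,2]<.031)]
    rc=cv2.minAreaRect(low[:,:2].astype(np.float32)); print("low",len(low),rc,np.median(low[:,2])); print(cv2.boxPoints(rc))
    # ledge
    L=C[(Z>.055)&(Z<.075)&(X>.55)&(X<.85)&(abs(Y)<.45)&~W]
    ys=np.arange(-.4,.41,.1); print("ledge top z",np.median(L[:,2]));
    print([ (round(y,2),round(float(np.percentile(L[abs(L[:,1]-y)<.02,0],1)),4)) for y in ys if (abs(L[:,1]-y)<.02).sum()>20])
    im=d["image"].copy(); im[roi]=(0,255,0); cv2.imwrite(f"pics/roi_{n}.png",im)
    hi=P[P[:,2]>.05]; c=hi.mean(0); print("hi",len(hi),c); u,s,v=np.linalg.svd(hi-c,full_matrices=False); print(s,v)
    t=hi[hi[:,2]>hi[:,2].max()-.01]; print("top",t.mean(0))
E
```

```text
top table z 0.0005159874578660739
5360 [ 0.3    -0.1339  0.0101] [0.6068 0.2997 0.6984]
low 2780 ((0.5521567463874817, -0.0018869191408157349), (0.10910896211862564, 0.26453912258148193), 0.9501523375511169) 0.023873382736930737
[[ 0.4954  0.1295]
 [ 0.4998 -0.135 ]
 [ 0.6089 -0.1332]
 [ 0.6045  0.1313]]
ledge top z 0.06569161287238112
[(np.float64(-0.4), 0.5626), (np.float64(-0.3), 0.6874), (np.float64(-0.2), 0.6871), (np.float64(-0.1), 0.6864), (np.float64(-0.0), 0.6864), (np.float64(0.1), 0.6865), (np.float64(0.2), 0.6865), (np.float64(0.3), 0.6864), (np.float64(0.4), 0.6523)]
hi 2274 [0.4912 0.1367 0.2679]
[10.513   2.3019  1.3705] [[-0.4355 -0.2292  0.8705]
 [ 0.6445  0.5958  0.4793]
 [ 0.6285 -0.7697  0.1118]]
top [0.315  0.0404 0.6924]
side table z 0.0008048769218892415
3434 [ 0.3    -0.134   0.0101] [0.6078 0.2998 0.6991]
low 1423 ((0.551567554473877, 0.00752614438533783), (0.1104460284113884, 0.28370630741119385), 1.343908429145813) 0.023794587237857434
[[ 0.493   0.148 ]
 [ 0.4997 -0.1356]
 [ 0.6101 -0.133 ]
 [ 0.6034  0.1506]]
ledge top z 0.06583142402460718
[(np.float64(-0.4), 0.5572), (np.float64(-0.3), 0.6871), (np.float64(-0.2), 0.6869), (np.float64(-0.1), 0.6874), (np.float64(-0.0), 0.6866), (np.float64(0.1), 0.6871), (np.float64(0.2), 0.6863), (np.float64(0.3), 0.688), (np.float64(0.4), 0.552)]
hi 1783 [0.5197 0.1743 0.2058]
[7.0249 1.8046 0.7003] [[ 0.3932  0.1292 -0.9103]
 [-0.7965 -0.4467 -0.4074]
 [-0.4593  0.8853 -0.0728]]
top [0.3064 0.0593 0.6942]
```

```bash
python3 - <<'E'
import cv2,numpy as np
a=cv2.imread("pics/top0.png")[140:260,90:370]; cv2.imwrite("pics/t0z.png",cv2.resize(a,None,fx=2.8,fy=2.8,interpolation=cv2.INTER_CUBIC))
a=cv2.imread("pics/side0.png")[170:280,200:330]; cv2.imwrite("pics/s0z.png",cv2.resize(a,None,fx=5,fy=5,interpolation=cv2.INTER_CUBIC))
E
python3 - <<'E'
from h import *
from collections import Counter
for n in ["top","side"]:
    d=dict(np.load(n+"0.npz")); C=cloud(d); W=wood(d)
    X,Y,Z=C[...,0],C[...,1],C[...,2]
    roi=(X>0.45)&(X<0.64)&(Y>0.03)&(Y<0.28)&W&(Z>0.05)&(Z<.32)
    P=C[roi]
    rr=np.argwhere(roi); print(n,len(P),P.min(0),P.max(0),rr.min(0),rr.max(0))
    for z in np.arange(.05,.32,.02):
        q=P[abs(P[:,2]-z)<.01]
        if len(q)>3: print(round(z,2),len(q),"x",q[:,0].min(),q[:,0].max(),"y",q[:,1].min(),q[:,1].max())
    low=C[W&(Z>.015)&(Z<.031)&(X>.48)&(X<.63)&(Y<.2)&(Y>-.2)]
    for y in np.arange(-.14,.16,.02):
        q=low[abs(low[:,1]-y)<.01]
        if len(q): print("low",round(y,2),q[:,0].min(),q[:,0].max())
    # objects
    for nm,(a,b,c,e) in dict(can=(.5,.68,.25,.42),tum=(.5,.68,-.5,-.3),bowl=(.3,.45,.2,.35)).items():
        m=(X>a)&(X<b)&(Y>c)&(Y<e)&(Z>.02); q=C[m]; 
        if len(q): print(nm,np.percentile(q,2,axis=0),np.percentile(q,98,axis=0))
E
```

```text
top 1713 [0.495  0.1339 0.0501] [0.6028 0.2159 0.2804] [184 184] [231 236]
0.05 62 x 0.500658383947009 0.6023828343556992 y 0.13385582040033062 0.1387040625365934
0.07 79 x 0.49726199881074573 0.6014468803340811 y 0.1357718069882584 0.1437274629450841
0.09 111 x 0.4965941159693652 0.6014423151814368 y 0.1353505595698432 0.15039459614408054
0.11 149 x 0.4959737307379252 0.6027501154877519 y 0.1402933125572186 0.15583126693221788
0.13 192 x 0.4953775186596334 0.6020756857488054 y 0.1454308258703715 0.16192143597538436
0.15 197 x 0.4949562778442512 0.6017338729511769 y 0.15174381854405591 0.16753007151396856
0.17 178 x 0.4964130730776098 0.6013714319289711 y 0.16347844629664238 0.1735815430454451
0.19 360 x 0.4959288943107364 0.6026199550350102 y 0.16923027736923077 0.19346022989221315
0.21 69 x 0.5312351535229355 0.5646464786813166 y 0.17634072473535342 0.18717942280564856
0.23 61 x 0.5321587733131832 0.5629802970900712 y 0.18177217575296264 0.18934540869969138
0.25 72 x 0.531891777398249 0.5627826368584099 y 0.18791136995402777 0.19557078809517678
0.27 181 x 0.5316036929846437 0.56454
[... 2245 characters left out ...]
153 0.5683707602909083
low -0.04 0.4981210705245974 0.6077823553841986
low -0.02 0.49806737164775744 0.606148044610237
low 0.0 0.49706623018226337 0.6069878325189176
low 0.02 0.4959138402389948 0.6063096389423244
low 0.04 0.49625672957933503 0.6046932859943214
low 0.06 0.4952178577814206 0.5593743073874105
low 0.08 0.4952647226076754 0.5403091478918693
low 0.1 0.49574470380821933 0.5257224916438124
low 0.12 0.49515470950894896 0.5085133389067926
low 0.14 0.4962029995539909 0.5760572409864635
low 0.16 0.5843891568052975 0.5843891568052975
can [0.5521 0.3545 0.0292] [0.6394 0.4189 0.1502]
tum [ 0.5552 -0.4527  0.0231] [ 0.6215 -0.3802  0.1266]
bowl [0.3036 0.3004 0.0206] [0.3944 0.3477 0.0444]
```

View pics/s0z.png

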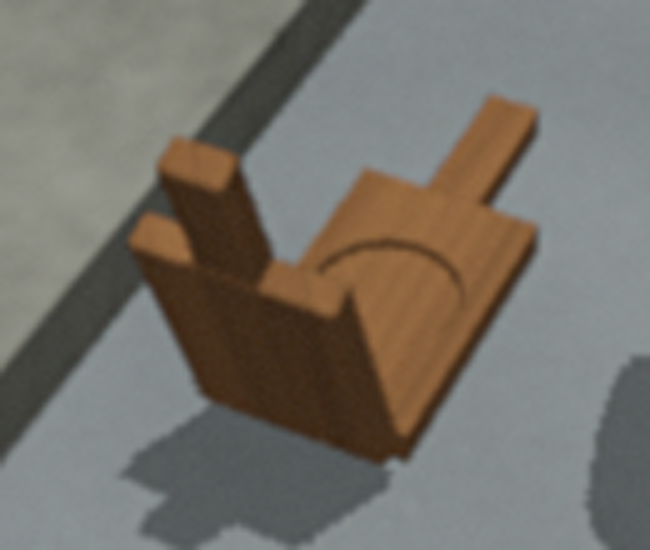

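View pics/t0z.png

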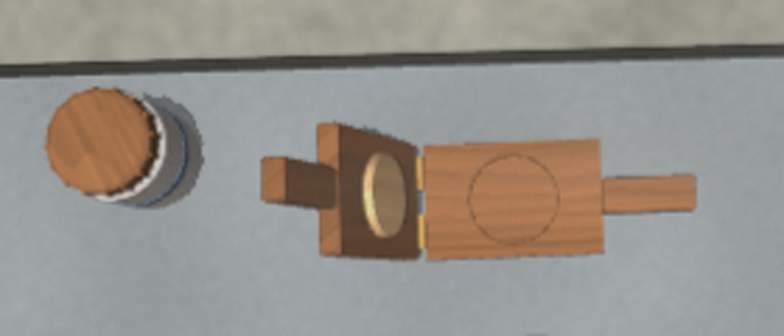

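The measurements agree between both views:
- **Ledge:** the face is at x≈0.687.
- **Press:** the body spans x 0.497–0.606 and y −0.046–0.124, with a yaw of about 1°.
- **Leaf:** the hinge is at y≈0.128 and the leaf angle is about 1.84 rad.

I'll first turn the wrist in place so the jaws lie along y, rising as it turns.

{"method": "apply_moves", "body": {
  "plan": [
    {"dp": [0,0,-2],"turn": [0,0,-0.149],"gripper": 1},
    {"dp": [0,0,-2],"turn": [0,0,-0.149],"gripper": 1},
    {"dp": [0,0,-2],"turn": [0,0,-0.149],"gripper": 1},
    {"dp": [0,0,-2],"turn": [0,0,-0.149],"gripper": 1},
    {"dp": [0,0,-2],"turn": [0,0,-0.149],"gripper": 1},
    {"dp": [0,0,-2],"turn": [0,0,-0.149],"gripper": 1},
    {"dp": [0,0,0],"turn": [0,0,-0.149],"gripper": 1},
    {"dp": [0,0,0],"turn": [0,0,-0.149],"gripper": 1}
  ]
}}

```text
t: 0.9
eef_pos: [0.2685, -0.5369, 0.3517]
eef_rot: [0.0, 0.674, 0.739, -0.0]
ft_force: [0.2, -0.1, -0.3]
gripper_width: 0.0004
```

{"method": "apply_moves", "body": {
  "plan": [
    {"dp": [0,0,0],"turn": [0,0,-0.149],"gripper": 1},
    {"dp": [0,0,0],"turn": [0,0,-0.149],"gripper": 1},
    {"dp": [0,0,0],"turn": [0,0,-0.149],"gripper": 1},
    {"dp": [0,0,0],"turn": [0,0,-0.149],"gripper": 1},
    {"dp": [0,0,0],"turn": [0,0,-0.149],"gripper": 1},
    {"dp": [0,0,0],"turn": [0,0,-0.149],"gripper": 1},
    {"dp": [0,0,0],"turn": [0,0,-0.149],"gripper": 1},
    {"dp": [0,0,0],"turn": [0,0,-0.149],"gripper": 1}
  ]
}}

```text
t: 1.7
eef_pos: [0.2684, -0.5365, 0.3509]
eef_rot: [-0.0, 0.143, 0.99, 0.0]
ft_force: [0.3, 1.0, -0.6]
gripper_width: 0.0002
```

{"method": "apply_moves", "body": {
  "plan": [
    {"dp": [0,0,0],"turn": [0,0,-0.149],"gripper": 1},
    {"dp": [0,0,0],"turn": [0,0,-0.145],"gripper": 1},
    {"dp": [0,0,0],"turn": [0,0,0],"gripper": 1}
  ]
}}

```text
t: 2.0
eef_pos: [0.2684, -0.5365, 0.3509]
eef_rot: [-0.0, -0.001, 1.0, 0.0]
ft_force: [-1.0, -0.7, -0.1]
gripper_width: 0.0003
```

{"method": "apply_moves", "body": {
  "plan": [
    {"dp": [-1.4,4,0],"turn": [0,0,0],"gripper": 1},
    {"dp": [-1.4,4,0],"turn": [0,0,0],"gripper": 1},
    {"dp": [-1.4,4,0],"turn": [0,0,0],"gripper": 1},
    {"dp": [-1.4,4,0],"turn": [0,0,0],"gripper": 1},
    {"dp": [-1.4,4,0],"turn": [0,0,0],"gripper": 1},
    {"dp": [-1.4,4,0],"turn": [0,0,0],"gripper": 1},
    {"dp": [-1.4,4,0],"turn": [0,0,0],"gripper": 1},
    {"dp": [-1.4,4,0],"turn": [0,0,0],"gripper": 1}
  ]
}}

```text
t: 2.8
eef_pos: [0.3805, -0.215, 0.3512]
eef_rot: [0.0, 0.003, 1.0, -0.0]
ft_force: [1.8, -0.0, 0.8]
gripper_width: 0.0002
```

{"method": "apply_moves", "body": {
  "plan": [
    {"dp": [-1.4,4,0],"turn": [0,0,0],"gripper": 1},
    {"dp": [-1.4,4,0],"turn": [0,0,0],"gripper": 1},
    {"dp": [-1.4,4,0],"turn": [0,0,0],"gripper": 1},
    {"dp": [-1.4,4,0],"turn": [0,0,0],"gripper": 1},
    {"dp": [-1.4,4,0],"turn": [0,0,0],"gripper": 1},
    {"dp": [-1.4,4,0],"turn": [0,0,0],"gripper": 1},
    {"dp": [-1.4,4,0],"turn": [0,0,0],"gripper": 1},
    {"dp": [-1.4,4,0],"turn": [0,0,0],"gripper": 1}
  ]
}}

```text
t: 3.6
eef_pos: [0.4925, 0.1053, 0.3512]
eef_rot: [0.0, 0.002, 1.0, -0.0]
ft_force: [1.2, -0.5, 1.3]
gripper_width: -0.0001
```

{"method": "apply_moves", "body": {
  "plan": [
    {"dp": [-1.4,4,0],"turn": [0,0,0],"gripper": 1},
    {"dp": [-1.4,4,0],"turn": [0,0,0],"gripper": 1},
    {"dp": [-1.4,4,0],"turn": [0,0,0],"gripper": 1},
    {"dp": [-1.4,4,0],"turn": [0,0,0],"gripper": 1},
    {"dp": [0,0,0],"turn": [0,0,0],"gripper": 1},
    {"dp": [0,0,0],"turn": [0,0,0],"gripper": 1}
  ]
}}

```text
t: 4.2
eef_pos: [0.5481, 0.2641, 0.3502]
eef_rot: [-0.001, 0.001, 1.0, -0.0]
ft_force: [-0.2, 0.1, 0.3]
gripper_width: -0.0001
```

{"method": "apply_moves", "body": {
  "plan": [
    {"dp": [0,0,3],"turn": [0,0,0],"gripper": 1},
    {"dp": [0,0,4],"turn": [0,0,0],"gripper": 1},
    {"dp": [0,0,3],"turn": [0,0,0],"gripper": 1},
    {"dp": [0,-1,0],"turn": [0,0,0],"gripper": 1},
    {"dp": [0,-1,0],"turn": [0,0,0],"gripper": 1},
    {"dp": [0,-1,0],"turn": [0,0,0],"gripper": 1},
    {"dp": [0,-1,0],"turn": [0,0,0],"gripper": 1},
    {"dp": [0,-1,0],"turn": [0,0,0],"gripper": 1}
  ]
}}

```text
t: 5.0
eef_pos: [0.549, 0.2127, 0.2532]
eef_rot: [0.001, 0.0, 1.0, 0.0]
ft_force: [0.3, 3.2, 2.1]
gripper_width: -0.0002
```

```bash
python3 - <<'E'
from plant import eyes
from h import *
a=[]
for n in ["top","side"]:
    d=eyes.snapshot(n); a.append(d["image"][120:330,90:370])
cv2.imwrite("pics/m1.png",cv2.resize(np.hstack(a),None,fx=1.42,fy=1.42))
E
```

```text
(no output)
```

View pics/m1.png

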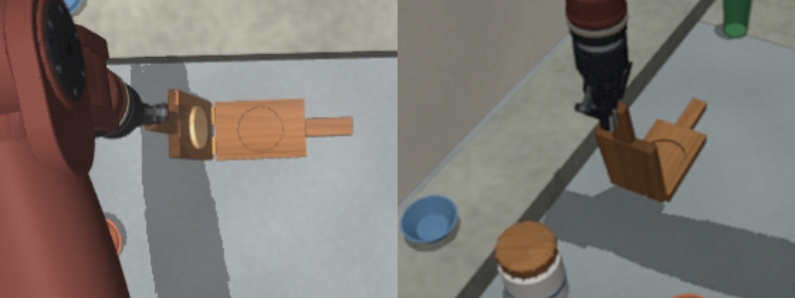

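The finger is on the back of the leaf's handle with about 3 N, and the leaf is starting to move. I'll follow the arc.

{"method": "apply_moves", "body": {
  "plan": [
    {"dp": [0,-1.2,0],"turn": [0,0,0],"gripper": 1},
    {"dp": [0,-1.2,0],"turn": [0,0,0],"gripper": 1},
    {"dp": [0,-1.2,0],"turn": [0,0,0],"gripper": 1},
    {"dp": [0,-1.2,0],"turn": [0,0,0],"gripper": 1},
    {"dp": [0,-1.2,0],"turn": [0,0,0],"gripper": 1},
    {"dp": [0,-1.2,0],"turn": [0,0,0],"gripper": 1},
    {"dp": [0,-1.2,0],"turn": [0,0,0],"gripper": 1},
    {"dp": [0,-1.2,0],"turn": [0,0,0],"gripper": 1}
  ]
}}

```text
t: 5.9
eef_pos: [0.5481, 0.1164, 0.251]
eef_rot: [-0.0, -0.0, 1.0, -0.0]
ft_force: [0.2, 1.4, -1.0]
gripper_width: -0.0003
```

```bash
python3 - <<'E'
from plant import eyes
from h import *
a=[]
for n in ["top","side"]:
    d=eyes.snapshot(n); a.append(d["image"][120:330,90:370])
cv2.imwrite("pics/m2.png",cv2.resize(np.hstack(a),None,fx=1.42,fy=1.42))
E
```

```text
(no output)
```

View pics/m2.png

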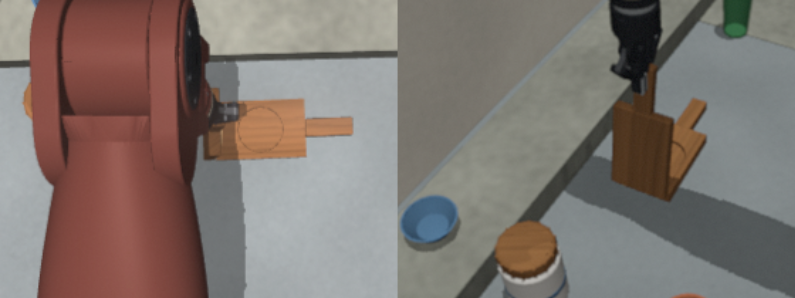

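The leaf is just past upright (about 80°) and the base hasn't moved. I'll keep going down the arc.

{"method": "apply_moves", "body": {
  "plan": [
    {"dp": [0,-1.5,0.2],"turn": [0,0,0],"gripper": 1},
    {"dp": [0,-1.5,0.3],"turn": [0,0,0],"gripper": 1},
    {"dp": [0,-1.5,0.4],"turn": [0,0,0],"gripper": 1},
    {"dp": [0,-1.5,0.5],"turn": [0,0,0],"gripper": 1},
    {"dp": [0,-1.5,0.7],"turn": [0,0,0],"gripper": 1},
    {"dp": [0,-1.4,0.8],"turn": [0,0,0],"gripper": 1},
    {"dp": [0,-1.3,0.9],"turn": [0,0,0],"gripper": 1},
    {"dp": [0,-1.3,1.0],"turn": [0,0,0],"gripper": 1}
  ]
}}

```text
t: 6.8
eef_pos: [0.5482, 0.0012, 0.2024]
eef_rot: [-0.0, 0.0, 1.0, -0.0]
ft_force: [0.2, 0.1, 2.3]
gripper_width: 0.0001
```

{"method": "apply_moves", "body": {
  "plan": [
    {"dp": [0,-1.2,1.0],"turn": [0,0,0],"gripper": 1},
    {"dp": [0,-1.1,1.1],"turn": [0,0,0],"gripper": 1},
    {"dp": [0,-1.0,1.2],"turn": [0,0,0],"gripper": 1},
    {"dp": [0,-1.0,1.3],"turn": [0,0,0],"gripper": 1},
    {"dp": [0,-0.9,1.4],"turn": [0,0,0],"gripper": 1},
    {"dp": [0,0,0],"turn": [0,0,0],"gripper": 1}
  ]
}}

```text
t: 7.4
eef_pos: [0.547, -0.0502, 0.1404]
eef_rot: [-0.002, 0.0, 1.0, 0.0]
ft_force: [0.5, 0.3, 0.2]
gripper_width: -0.0
```

```bash
python3 - <<'E'
from plant import eyes
from h import *
a=[]
for n in ["top","side"]:
    d=eyes.snapshot(n); a.append(d["image"][120:330,90:370])
cv2.imwrite("pics/m3.png",cv2.resize(np.hstack(a),None,fx=1.42,fy=1.42))
E
```

```text
(no output)
```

View pics/m3.png

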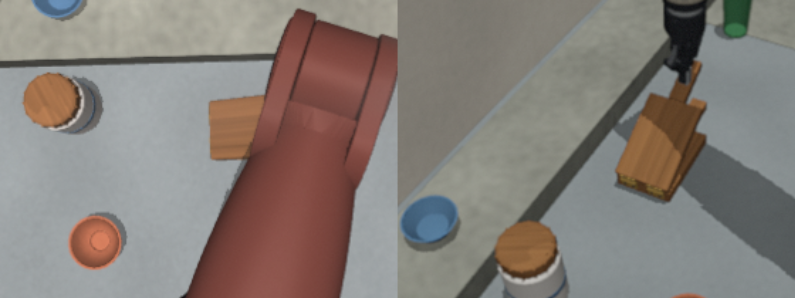

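{"method": "apply_moves", "body": {
  "plan": [
    {"dp": [0,-0.8,1.3],"turn": [0,0,0],"gripper": 1},
    {"dp": [0,-0.7,1.3],"turn": [0,0,0],"gripper": 1},
    {"dp": [0,-0.6,1.3],"turn": [0,0,0],"gripper": 1},
    {"dp": [0,-0.5,1.3],"turn": [0,0,0],"gripper": 1},
    {"dp": [0,-0.4,1.3],"turn": [0,0,0],"gripper": 1},
    {"dp": [0,-0.3,1.2],"turn": [0,0,0],"gripper": 1},
    {"dp": [0,-0.2,1.0],"turn": [0,0,0],"gripper": 1},
    {"dp": [0,0,0.5],"turn": [0,0,0],"gripper": 1}
  ]
}}

```text
t: 8.3
eef_pos: [0.5478, -0.0847, 0.05]
eef_rot: [-0.001, 0.0, 1.0, 0.0]
ft_force: [-0.4, 0.1, 0.1]
gripper_width: 0.0
```

{"method": "apply_moves", "body": {
  "plan": [
    {"dp": [0,0,0.3],"turn": [0,0,0],"gripper": 1},
    {"dp": [0,0,0],"turn": [0,0,0],"gripper": 1}
  ]
}}

```text
t: 8.5
eef_pos: [0.5483, -0.0845, 0.0481]
eef_rot: [-0.0, -0.0, 1.0, -0.0]
ft_force: [0.6, -0.0, 0.5]
gripper_width: 0.0
```

{"method": "apply_moves", "body": {
  "plan": [
    {"dp": [0,0,0.3],"turn": [0,0,0],"gripper": 1},
    {"dp": [0,0,0.1],"turn": [0,0,0],"gripper": 1},
    {"dp": [0,0,0],"turn": [0,0,0],"gripper": 1}
  ]
}}

```text
t: 8.8
eef_pos: [0.5485, -0.0846, 0.0444]
eef_rot: [0.0, -0.0, 1.0, -0.0]
ft_force: [-0.2, 0.6, 0.4]
gripper_width: 0.0
```

{"method": "apply_moves", "body": {
  "plan": [
    {"dp": [0,0,0.1],"turn": [0,0,0],"gripper": 1},
    {"dp": [0,0,0],"turn": [0,0,0],"gripper": 1}
  ]
}}

```text
t: 9.0
eef_pos: [0.5485, -0.0846, 0.044]
eef_rot: [0.0, -0.0, 1.0, -0.0]
ft_force: [-2.4, 0.7, 5.5]
gripper_width: -0.0002
```

{"method": "apply_moves", "body": {
  "plan": [
    {"dp": [0,0,0.1],"turn": [0,0,0],"gripper": 1},
    {"dp": [0,0,0],"turn": [0,0,0],"gripper": 1}
  ]
}}

```text
t: 9.2
eef_pos: [0.5486, -0.0846, 0.0439]
eef_rot: [0.0, -0.0, 1.0, -0.0]
ft_force: [-6.0, 2.3, 14.1]
gripper_width: -0.0
```

The leaf hit a firm stop at z = 0.044 with 14 N pressing down. Next I'll retreat to the front of the press, half open the fingers and look again.

{"method": "apply_moves", "body": {
  "plan": [
    {"dp": [0,0,-3],"turn": [0,0,0],"gripper": 1},
    {"dp": [0,0,-3],"turn": [0,0,0],"gripper": 1},
    {"dp": [0,0,-3],"turn": [0,0,0],"gripper": 1},
    {"dp": [3,3,0],"turn": [0,0,0],"gripper": 0.5},
    {"dp": [3,3,0],"turn": [0,0,0],"gripper": 0.5},
    {"dp": [3,3,0],"turn": [0,0,0],"gripper": 0.5},
    {"dp": [0.5,1.5,0],"turn": [0,0,0],"gripper": 0.5},
    {"dp": [0,0,0],"turn": [0,0,0],"gripper": 0.5}
  ]
}}

```text
t: 10.0
eef_pos: [0.4527, 0.0219, 0.1326]
eef_rot: [0.0, -0.001, 1.0, 0.0]
ft_force: [0.9, -0.3, 0.9]
gripper_width: 0.0426
```

```bash
cat > look.py <<'E'
import sys
from plant import eyes,arm
from h import *
tag=sys.argv[1]; a=[]
for n in ["top","side"]:
    d=eyes.snapshot(n); a.append(d["image"][120:330,90:370])
    C=cloud(d); W=wood(d); X,Y,Z=C[...,0],C[...,1],C[...,2]
    m=W&(X>.45)&(X<.70)&(Y>-.2)&(Y<.2)&(Z>.01)&(Z<.052)
    print(n,m.sum())
    for lo,hi,nm in [(.036,.052,"upper")]:
        q=C[m&(Z>lo)&(Z<hi)]
        for y in np.arange(-.16,.15,.02):
            p=q[abs(q[:,1]-y)<.01]
            if len(p)>5: print(nm,round(y,2),len(p),p[:,0].min(),p[:,0].max(),"z",np.median(p[:,2]))
        if len(q): print(" y range",q[:,1].min(),q[:,1].max())
    for nm,(a1,b,c,e) in dict(can=(.5,.685,.28,.46),tum=(.5,.685,-.5,-.34),bowl=(.28,.48,.24,.40)).items():
        s=C[(X>a1)&(X<b)&(Y>c)&(Y<e)&(Z>.02)&(Z<.16)]
        if len(s): print(nm,np.percentile(s,2,axis=0),np.percentile(s,98,axis=0))
cv2.imwrite(f"pics/{tag}.png",cv2.resize(np.hstack(a),None,fx=1.42,fy=1.42))
E
python3 look.py m4
```

```text
top 1787
upper -0.14 23 0.5398256453578758 0.5688663757869402 z 0.04381165910064855
upper -0.12 96 0.5373423934761997 0.5695129283052713 z 0.044091474321222957
upper -0.1 97 0.5374195057732742 0.57003060666282 z 0.04495632078170386
upper -0.08 94 0.5381250250065509 0.5677251033676529 z 0.04406686463039544
upper -0.06 91 0.5361936269771838 0.5680462446052824 z 0.044474676002590474
upper -0.04 185 0.5208374873825334 0.6058264333896597 z 0.04416256982355571
upper -0.02 214 0.5315303027438333 0.6068177478505066 z 0.04453425018727564
upper -0.0 189 0.5370611917918281 0.606553797042578 z 0.044489491171665785
upper 0.02 190 0.5404932603345909 0.6049110122752737 z 0.044222485538401135
upper 0.04 160 0.5459380566834326 0.6053169044082537 z 0.04461200049132874
upper 0.06 152 0.5516029306030318 0.6049363083647524 z 0.044531695762424994
upper 0.08 123 0.5570789252832353 0.6033143870226891 z 0.04455651246452108
upper 0.1 91 0.5689607249040183 0.6039128161903033 z 0.04444619845702613
upper 0.12 70 0.56700742511348 0.6042241806378903 z 0.043722910698206885
 y range -0.13416114481126185 0.1249210691
[... 655 characters left out ...]
9108 0.60644408872226 z 0.04453995890589124
upper 0.02 209 0.496129326113076 0.6061226699723014 z 0.044898350934156506
upper 0.04 226 0.49665760072914833 0.6055029607371769 z 0.044495565979875196
upper 0.06 215 0.49588985114357204 0.605058412306448 z 0.04444357021399148
upper 0.08 236 0.49471095564830037 0.604520452532679 z 0.044795045238955666
upper 0.1 230 0.4959377485787721 0.6045051613771618 z 0.044465513104256726
upper 0.12 244 0.4957146769036075 0.603043216969375 z 0.04376968986473373
 y range -0.132202758700375 0.12784111658490427
can [0.5525 0.3565 0.0254] [0.6365 0.4425 0.1502]
tum [ 0.5562 -0.4225  0.023 ] [ 0.5625 -0.3992  0.0707]
bowl [0.3018 0.3011 0.0205] [0.3945 0.3934 0.045 ]
```

View pics/m4.png

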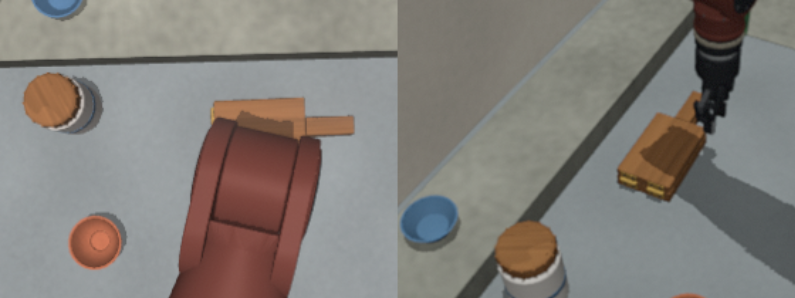

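The press is shut, with its top at z ≈ 0.0445 out to the handle end, and nothing has moved. I'll go down in front and push.

{"method": "apply_moves", "body": {
  "plan": [
    {"dp": [0,0,3],"turn": [0,0,0],"gripper": 0.5},
    {"dp": [0,0,3],"turn": [0,0,0],"gripper": 0.5},
    {"dp": [0,0,3],"turn": [0,0,0],"gripper": 0.5},
    {"dp": [0,0,2],"turn": [0,0,0],"gripper": 0.5},
    {"dp": [0,0,1],"turn": [0,0,0],"gripper": 0.5},
    {"dp": [-1,0,0],"turn": [0,0,0],"gripper": 0.5},
    {"dp": [-1,0,0],"turn": [0,0,0],"gripper": 0.5},
    {"dp": [-1,0,0],"turn": [0,0,0],"gripper": 0.5}
  ]
}}

```text
t: 10.9
eef_pos: [0.4846, 0.0196, 0.0128]
eef_rot: [0.0, 0.0, 1.0, -0.0]
ft_force: [1.4, 0.3, 0.0]
gripper_width: 0.0424
```

{"method": "apply_moves", "body": {
  "plan": [
    {"dp": [-0.8,0,0],"turn": [0,0,0],"gripper": 0.5},
    {"dp": [-0.8,0,0],"turn": [0,0,0],"gripper": 0.5},
    {"dp": [-0.8,0,0],"turn": [0,0,0],"gripper": 0.5},
    {"dp": [-0.8,0,0],"turn": [0,0,0],"gripper": 0.5}
  ]
}}

```text
t: 11.3
eef_pos: [0.5153, 0.0199, 0.0125]
eef_rot: [-0.001, 0.0, 1.0, -0.0]
ft_force: [-6.0, -0.8, 5.5]
gripper_width: 0.0432
```

```bash
python3 look.py m5 | grep upper
```

```text
upper -0.14 20 0.5662515932063513 0.5953350544018762 z 0.04496834115888049
upper -0.12 96 0.5658004327337219 0.5960722540164975 z 0.043998974752395115
upper -0.1 86 0.5666755012355322 0.5964459250931502 z 0.044164614178570316
upper -0.08 97 0.5647358481675888 0.5972243793292498 z 0.04444174250973387
upper -0.06 35 0.5650962657322949 0.5967122148563009 z 0.04405800060429854
upper -0.04 24 0.624530688602835 0.635451466796469 z 0.0449761231788367
upper -0.02 40 0.6063142468944744 0.6361295931048994 z 0.04424199850403321
upper -0.0 21 0.6272377619956182 0.6339978804159057 z 0.04532943342364826
upper 0.02 9 0.6306350818851921 0.6344436714204869 z 0.04461263607091959
upper 0.12 44 0.5961405534821514 0.6332810920348437 z 0.04355498148184356
upper -0.04 64 0.5773283823071089 0.63660904152452 z 0.04446446835702589
upper -0.02 117 0.5664995988327348 0.6365506990092664 z 0.04469524059654717
upper -0.0 137 0.5587284347757385 0.6362700595253488 z 0.04482288655110922
upper 0.02 139 0.5280747876961812 0.6370465092015927 z 0.04441579288601316
upper 0.04 154 0.5481264255651068 0.6365780871639597 z 0.04485406005636339
upper 0.06 205 0.5277549843395055 0.6363048734861099 z 0.04459653475659342
upper 0.08 233 0.5282279528127929 0.636741181627688 z 0.04462306613155753
upper 0.1 234 0.5283377433040781 0.6363327987076173 z 0.04457809544557645
upper 0.12 230 0.5279615966752563 0.6362007442807982 z 0.04354850226687679
```

View pics/m5.png

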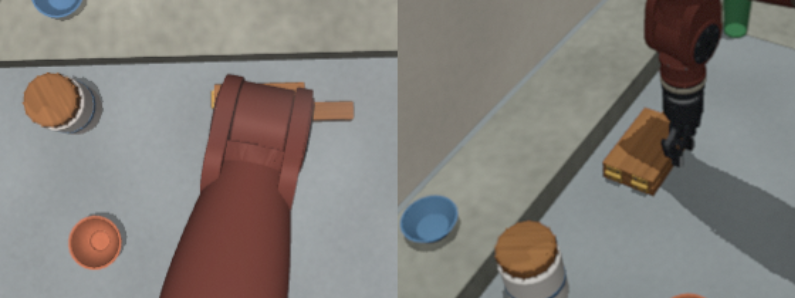

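The press is sliding squarely, and its back edge is at x ≈ 0.636, about 50 mm from the ledge. I'll keep pushing.

{"method": "apply_moves", "body": {
  "plan": [
    {"dp": [-0.6,0,0],"turn": [0,0,0],"gripper": 0.5},
    {"dp": [-0.6,0,0],"turn": [0,0,0],"gripper": 0.5},
    {"dp": [-0.6,0,0],"turn": [0,0,0],"gripper": 0.5},
    {"dp": [-0.6,0,0],"turn": [0,0,0],"gripper": 0.5},
    {"dp": [-0.6,0,0],"turn": [0,0,0],"gripper": 0.5},
    {"dp": [-0.6,0,0],"turn": [0,0,0],"gripper": 0.5},
    {"dp": [-0.5,0,0],"turn": [0,0,0],"gripper": 0.5},
    {"dp": [0,0,0],"turn": [0,0,0],"gripper": 0.5}
  ]
}}

```text
t: 12.2
eef_pos: [0.5567, 0.0202, 0.0123]
eef_rot: [0.0, -0.0, 1.0, -0.0]
ft_force: [-0.6, 0.5, 0.7]
gripper_width: 0.0429
```

{"method": "apply_moves", "body": {
  "plan": [
    {"dp": [-0.3,0,0],"turn": [0,0,0],"gripper": 0.5},
    {"dp": [-0.3,0,0],"turn": [0,0,0],"gripper": 0.5},
    {"dp": [0,0,0],"turn": [0,0,0],"gripper": 0.5}
  ]
}}

```text
t: 12.5
eef_pos: [0.5622, 0.0203, 0.0123]
eef_rot: [-0.0, -0.0, 1.0, -0.0]
ft_force: [-3.1, 0.0, 1.0]
gripper_width: 0.0426
```

{"method": "apply_moves", "body": {
  "plan": [
    {"dp": [-0.2,0,0],"turn": [0,0,0],"gripper": 0.5},
    {"dp": [0,0,0],"turn": [0,0,0],"gripper": 0.5}
  ]
}}

```text
t: 12.7
eef_pos: [0.564, 0.0203, 0.0122]
eef_rot: [-0.0, -0.0, 1.0, -0.0]
ft_force: [-3.9, -0.1, 1.7]
gripper_width: 0.0427
```

{"method": "apply_moves", "body": {
  "plan": [
    {"dp": [-0.2,0,0],"turn": [0,0,0],"gripper": 0.5},
    {"dp": [0,0,0],"turn": [0,0,0],"gripper": 0.5}
  ]
}}

```text
t: 12.9
eef_pos: [0.5653, 0.0204, 0.0121]
eef_rot: [-0.001, -0.0, 1.0, -0.0]
ft_force: [-7.2, 0.6, 4.9]
gripper_width: 0.0427
```

{"method": "apply_moves", "body": {
  "plan": [
    {"dp": [-0.1,0,0],"turn": [0,0,0],"gripper": 0.5},
    {"dp": [0,0,0],"turn": [0,0,0],"gripper": 0.5}
  ]
}}

```text
t: 13.1
eef_pos: [0.5653, 0.0204, 0.0121]
eef_rot: [-0.002, -0.0, 1.0, -0.0]
ft_force: [-13.5, -0.7, 9.2]
gripper_width: 0.0427
```

```bash
python3 look.py m6 | grep upper
```

```text
upper -0.14 24 0.6163212870076448 0.6460844076502973 z 0.04392169429170989
upper -0.12 85 0.6167084307251877 0.6470780475602672 z 0.04433424482521531
upper -0.1 96 0.6147010021976003 0.6474926836841324 z 0.04425944033807938
upper -0.08 96 0.6149408921369859 0.648086435915559 z 0.0445223966304501
upper -0.06 69 0.6153152868824723 0.6478655892195386 z 0.04454722660006927
upper -0.04 56 0.6309914147032019 0.6891304882621005 z 0.04443890826144942
upper -0.02 109 0.6213547698457312 0.687947733474727 z 0.044972535446895945
upper -0.0 131 0.6111264829561827 0.6885537994826436 z 0.04479231875355372
upper 0.02 136 0.5772655532977724 0.687801884812582 z 0.044827452077330354
upper 0.04 148 0.6000327212788609 0.6872891791371303 z 0.0445553463350889
upper 0.06 204 0.576480592126275 0.6886265389467396 z 0.044151758221404214
upper 0.08 224 0.5759522143107764 0.6902793551521411 z 0.04472376090623126
upper 0.1 228 0.5766519760143414 0.6890999670787255 z 0.04478283271726885
upper 0.12 237 0.576433903741562 0.6889039993957693 z 0.04353748727923368
```

It has a firm stop against the ledge: force rises with no motion, and the back edge is at x ≈ 0.688 along its whole length. I'll back off.

{"method": "apply_moves", "body": {
  "plan": [
    {"dp": [0.5,0,0],"turn": [0,0,0],"gripper": 0.5},
    {"dp": [2,0,0],"turn": [0,0,0],"gripper": 0.5},
    {"dp": [3,0,0],"turn": [0,0,0],"gripper": 0.5},
    {"dp": [3,0,0],"turn": [0,0,0],"gripper": 0.5},
    {"dp": [3,0,-4],"turn": [0,0,0],"gripper": 0.5},
    {"dp": [0,-4,-4],"turn": [0,0,0],"gripper": 0.5},
    {"dp": [0,-4,-4],"turn": [0,0,0],"gripper": 0.5},
    {"dp": [0,-4,-4],"turn": [0,0,0],"gripper": 0.5}
  ]
}}

```text
t: 14.0
eef_pos: [0.4525, -0.0868, 0.1603]
eef_rot: [0.001, -0.001, 1.0, -0.001]
ft_force: [1.1, -0.2, 0.4]
gripper_width: 0.0428
```

{"method": "apply_moves", "body": {
  "plan": [
    {"dp": [0,-5,-2],"turn": [0,0,0],"gripper": 0.5},
    {"dp": [0,-5,0],"turn": [0,0,0],"gripper": 0.5},
    {"dp": [0,-5,0],"turn": [0,0,0],"gripper": 0.5},
    {"dp": [0,-5,0],"turn": [0,0,0],"gripper": 0.5},
    {"dp": [0,-5,0],"turn": [0,0,0],"gripper": 0.5},
    {"dp": [0,0,0],"turn": [0,0,0],"gripper": 0.5},
    {"dp": [0,0,0],"turn": [0,0,0],"gripper": 0.5}
  ]
}}

```text
t: 14.7
eef_pos: [0.4522, -0.333, 0.1766]
eef_rot: [0.0, 0.001, 1.0, 0.0]
ft_force: [-0.6, -0.2, -0.2]
gripper_width: 0.0426
```

```bash
python3 look.py m7; python3 -c "
from plant import arm;s=arm.get_state();print(s['eef_pos'],s['ft_force'],s['qvel'])"
```

```text
top 3088
upper -0.14 24 0.6161109179759547 0.6468246666326142 z 0.04485392195269633
upper -0.12 84 0.6160834370499266 0.6470852694933567 z 0.044240738738967944
upper -0.1 97 0.6148148578947283 0.6475772793078772 z 0.04477290401502221
upper -0.08 96 0.6152390809991675 0.6476335889172204 z 0.04478361081303317
upper -0.06 91 0.6151067189956456 0.6475363128118663 z 0.044733375443627654
upper -0.04 254 0.5787175020599854 0.687088056062588 z 0.04433055978413236
upper -0.02 314 0.5765662647966423 0.6868247124712489 z 0.04467122881264651
upper -0.0 315 0.5766444487897572 0.6870452556675627 z 0.044420015116960254
upper 0.02 312 0.5772017559944267 0.6866212767355487 z 0.04430577306448169
upper 0.04 315 0.5777565577519264 0.6860164328811007 z 0.04447971849093335
upper 0.06 301 0.5781554670471275 0.686865014746281 z 0.04445195998854712
upper 0.08 322 0.5764154413788248 0.6871886776341055 z 0.044358858429944026
upper 0.1 308 0.5762904008441171 0.6870404427714893 z 0.044593659526125595
upper 0.12 222 0.5768055050365468 0.6863203838409658 z 0.04392954183914921
 y range -0.13452208975182753 0.124879
[... 881 characters left out ...]
775 0.6888997918673856 z 0.044328503009450626
upper 0.06 219 0.5759601789839888 0.6906244148160283 z 0.04479634188623727
upper 0.08 224 0.5760468473010116 0.6884601184464954 z 0.04493290901807229
upper 0.1 230 0.5765236888191165 0.6888376643167842 z 0.04474131119831276
upper 0.12 239 0.575592324062143 0.6890982160751182 z 0.04384290600275198
 y range -0.13335157054862423 0.12913539678919983
can [0.5525 0.3566 0.0257] [0.6371 0.4423 0.1499]
tum [ 0.5555 -0.4535  0.0249] [ 0.6232 -0.3794  0.1262]
bowl [0.3017 0.3016 0.0204] [0.3945 0.3932 0.0448]
[ 0.45260342 -0.3314535   0.17714633] [-0.08373992 -0.10753533  0.30035866] [ 0.01667204 -0.01492026 -0.00673535  0.00213788  0.00063647 -0.00174083]
```

View pics/m7.png

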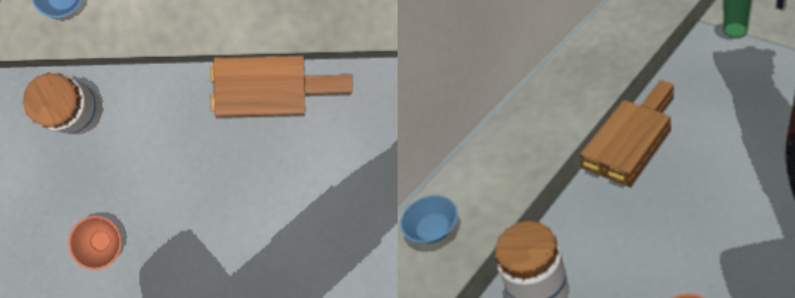

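The picture shows the shut press lying flush on the ledge (back edge at row ~57 in the left half). The canister, bowl and tumbler stand where they were, and the arm is clear.

```bash
python3 -c "
from plant import workorder;print(workorder.hand_in())"
```

```text
the job is handed in; nothing more can be done
None
```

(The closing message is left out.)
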